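# Index the drilling stop and push a leg up to it

## Robot

A 7-joint arm with a two-finger parallel gripper is mounted at the origin on a cart in front of the work surface, level with it; the furniture and walls round the work are solid. World frame = base frame: x ahead of the robot, y to its left, z up, the work surface at z = 0. Lengths are in mm, angles in rad, forces in N, time in s.
With the tool pointing down it reaches from about 400 to 875 mm from the base axis. Payload 4.4 kg.
Tool frame: the origin (TCP) lies at the very end of the fingers, on their centre line; the grasp point (between the pads) lies 19 mm behind it; z points along the fingers, y is the line along which they close (so a half turn about z gives the same grasp; the last joint's range is limited). The gripper opens to 85 mm and grips with 20 to 120 N. Pads are 22 mm wide; open, the fingers measure 114 mm over their backs; the gripper's body (76 mm by 85 mm) begins 54 mm behind the grasp point. The pads swing forward as they close: fully open they stand 13 mm farther back than shut.
Start: joints at [-1.301, 0.628, 0.038, 1.517, -0.027, 0.996, -0.02], TCP at [214.168, 613.718, 231.313] pointing down, gripper open.
Joint ranges: [-3.06, 3.06], [-0.37, 2.12], [-1.25, 1.32], [0.18, 2.47], [-1.1, 4.24], [0.23, 1.98], [-2.94, 2.94]. Speed limits (rad/s): [2.57, 2.57, 3.14, 3.14, 3.14, 3.14, 3.14].

## Interface

Orientations are given as [roll, pitch, yaw] about the fixed x, y, z axes, in that order (R = Rz(yaw) Ry(pitch) Rx(roll)).
In Python, from cell import read_state, get_image, camera_info, finish_job gives the robot as it stands.
- The arm moves only by the tool play_rows, never from a script. Its argument "deltas" is one flat list of numbers, 7 for each row, row after row: the shift along the tool's x, y, z in mm, then the turn, a rotation vector about the tool's x, y, z in rad, then the opening, from 0 (shut) to 1 (fully open). In form: [dx, dy, dz, ax, ay, az, grip, dx, dy, dz, ax, ay, az, grip, ...]. A call has 1 to 10 rows; each row is the pose to reach, as a shift and turn from the pose commanded when the call began, along the tool's axes at that moment; what a row does not reach only later rows make up. A row lasts 1/8 s, in which the tool goes at most 62.5 mm and 10.7 degrees, less where a joint would pass 70% of its speed; a pose out of reach is approached as far as the arm can. A call with a gripper value outside its range is refused whole. The fingers move at their own pace and stop on an object; the grip force is fixed at half the most. Time passes only in rows, so rows that repeat a pose let the fingers close. It gives the time, the measured TCP pose, the force, the opening and the grip force at its end, in the units of the state.
- read_state(): the state, without advancing time (a new reading comes with each control period).
- get_image(name): name is "scene" or "top" or "wrist"; returns the picture (480x640x3 uint8, red, green, blue); there is no depth.
- camera_info(name): a dict with "fx", "fy", "cx", "cy" (pixels), "T" (4x4, takes a point from camera to world coordinates). Camera axes: x right, y down, z forward; pixel columns grow to the right and rows downward; lengths in mm; the calibration is good to about 2 mm. The wrist camera is an equidistant fisheye: a pixel r from the principal point sees the ray r / f radians off the axis. A picture is of the moment at which its call begins: read the wrist's pose just before it. camera_info takes no time and is no camera call; for the wrist camera it gives the pose at the moment of the call.
- finish_job(): hands the job in; it is judged then, once.
The state is a dict: "clock": time; "qpos": joint angles; "qd": joint speeds; "tau": joint torques, N m; "eef_pos": TCP position; "tool_rot": TCP orientation; "force": force on the tool from outside, world axes, zero at the start; "torque": the same for the moment, N m; "width": finger opening in mm; "gripper_force": force on a finger pad.
Only numpy, scipy, OpenCV 4.12 (cv2) and the standard library are available. Lean on these libraries where they do the work, as an engineer would, in place of code of your own. Each camera call takes 0.05 s, during which the arm holds its last target. There are 200 camera calls.

## Task

Push the blue sliding stop along its rail, toward the stool leg, until its spring pin drops into the notch marked by the red tile; then push the leg along its trough until its tenon end rests against the stop, with the stop still clicked in at red. Only push: lift neither the leg nor the pin's knob, and leave the bowl, the marking gauge and the spare legs about the bench where they are.

Things in the scene. Friction and masses are not known exactly. Their poses are not given: they have to be found in the camera images.
- jig: Plywood jig board, fixed to the bench, 150 x 560 x 12 mm; origin at the centre of its underside on the bench top, z up, y along its length, +x toward the back. The trough (front) and the rail (back) run along y; a coloured tile on the front margin (x = -60 mm) lies level with each of the rail's three notches.
- rail (a point): Point on the middle of the rail's top, level with the jig's origin; same axes as the jig. Rail of aluminium and steel along y, 40 mm wide, its top 28 mm above the bench. Notches at y = 160, 115 and 70 mm from this point. The stop takes about 10 N to push out of a notch, either way; if it has gone too far it can be pushed back from the other side.
- trough (a point): Point on the trough's floor, on its middle line, level with the jig's origin; same axes as the jig. Trough along y, 38 mm wide between two 10 mm high wooden strips; floor 12 mm and strip tops 22 mm above the bench; open at both ends.
- stop (a joint): Travel of the blue stop, m: 0 to 0.17, growing toward the jig's -y; notches at 0.055, 0.100, 0.145; starts at 0 to 0.03, in no notch. Friction about 2.5 N; it stays where it is left. Within 4 mm of a notch's middle the spring pin pulls it to the middle by itself: the pushing force dips to nothing, then climbs steeply if pushed on.
- stop_push (a point): Middle of the stop's flat +y end face, the face to push on: 44 mm wide (along the jig's x), 30 to 62 mm above the bench, over the rail. Moves with the stop; same axes as the jig. The blue saddle is 60 mm long along y, with an equal face at its other end.
- stop_mark (a point): White pointer of the stop, at the saddle's middle along y, above the tiles, 25 mm above the bench; same axes as the jig. Over a tile's middle when the pin is in that notch. The aluminium plate that the leg shall rest against crosses the trough here, 14 mm thick (leg-side face 7 mm toward the jig's -y from this point), 25 to 57 mm above the bench.
- pin (a joint): Height of the spring pin and its round black knob (20 mm across, on top of the stop, knob top 76 mm above the bench), m: about -0.0006 when the pin rides on the rail's top, about -0.0044 when it has dropped into a notch.
- tile_red: Red tile 26 x 24 x 4 mm, fixed on the board's front margin; origin at the centre of its underside, same axes as the jig. Marks the wanted notch, which may be any of the three.
- tile_yellow: Yellow tile of the same size; marks another notch.
- tile_blue: Blue tile of the same size; marks another notch.
- leg: Turned beech stool leg lying loose in the trough, 198 mm long along its y, 37 mm thick, 0.11 kg (varies); origin below its centre, on the trough floor. The tenon (18 mm, its axis about 18 mm above the trough floor) is at its +y end, 99 mm from the origin, facing the stop; the thick rounded end is at -y.
- bowl: Small black bowl, 96 mm across, 56 mm high, loose; origin at the centre of its foot.
- gauge: Wooden marking gauge, 55 x 200 x 70 mm, loose; origin at the centre of its underside, beam along y.
- spare_a: Spare stool leg lying loose on the bench just behind the jig, 38 x 210 x 38 mm; origin below its centre, y along it.

How it is judged:
By the outcome, as a careful person would: the job done as asked, in the order asked, and still so for the second after the job is handed in, with the robot touching nothing.
It also fails if it takes over 61 s, if anything falls off the work surface, if the arm or the gripper's body presses on something with over 40 N, if the wrist force passes 120 N, or if a joint passes its speed limit or range.

## Working session

There is one attempt and no reset: what is moved stays moved. The work goes in short steps, Python scripts to look and compute and a tool call to move; the robot and the scene stay as the last step left them, time stands still between calls to the robot, and variables do not carry over. Pictures are saved under pics/ and viewed, at most 10 in all, crops included, and the job is handed in when it is done.

Besides the shell and the picture viewer there is one more tool, called after "Emit:" as name(argument=value, ...) on one line, values as JSON. play_rows: Moves the arm, as the interface text tells. Its arguments: {"type":"object","properties":{"deltas":{"type":"array"}},"required":["deltas"]}

```bash
mkdir -p pics; python3 - <<'E'
from cell import *
import cv2,numpy as np
s=read_state();print(s)
for n in("top","scene"):
    i=camera_info(n);print(n,i["fx"],i["fy"],i["cx"],i["cy"],np.round(i["T"],3).tolist())
    cv2.imwrite(f"pics/{n}0.png",get_image(n)[:,:,::-1])
E
```

```text
{'clock': 0.0, 'qpos': array([-1.30081583,  0.62934128,  0.03844374,  1.51837477, -0.026989  ,
        0.99628129, -0.02005395]), 'qd': array([ 0.0010188 ,  0.00042971,  0.00048589,  0.00018786, -0.0004031 ,
       -0.00197008, -0.00087525]), 'tau': array([-3.97751701e-04, -5.63412988e+01,  1.22657362e+00, -1.93453038e+01,
        1.10791769e-02,  1.03263554e-02,  8.62075638e-06]), 'eef_pos': array([213.95063222, 613.12001203, 230.390094  ]), 'tool_rot': array([-3.13970638e+00,  3.51006996e-05,  2.80576264e+00]), 'force': array([ 0.37299097, -0.56245908, -0.65697906]), 'torque': array([ 0.05361677, -0.00345307, -0.03333113]), 'gripper_force': 0.0, 'width': 85.25180078426509}
top 501.3631398959539 501.3631398959539 315.6919066430784 239.27105962506042 [[0.007, -0.993, 0.121, 442.933], [-1.0, -0.007, 0.002, -31.748], [-0.001, -0.121, -0.993, 1277.183], [0.0, 0.0, 0.0, 1.0]]
scene 540.1905828597384 540.1905828597384 312.4048831173785 243.7403465735601 [[-0.565, -0.393, 0.726, -566.965], [-0.825, 0.269, -0.497, 775.822], [0.0, -0.879, -0.476, 818.059], [0.0, 0.0, 0.0, 1.0]]
```

View pics/top0.png

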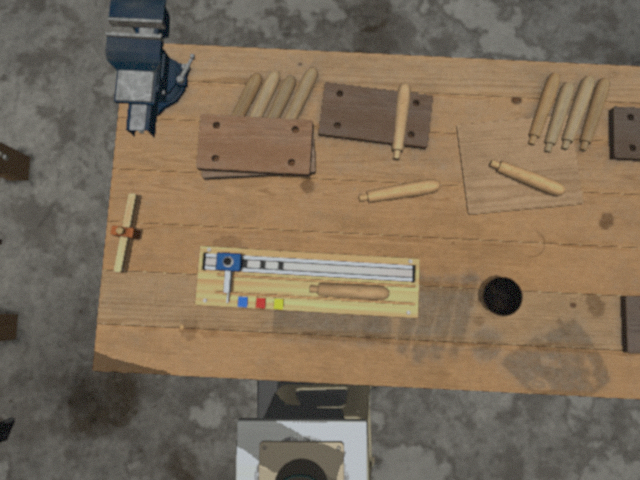

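View pics/scene0.png

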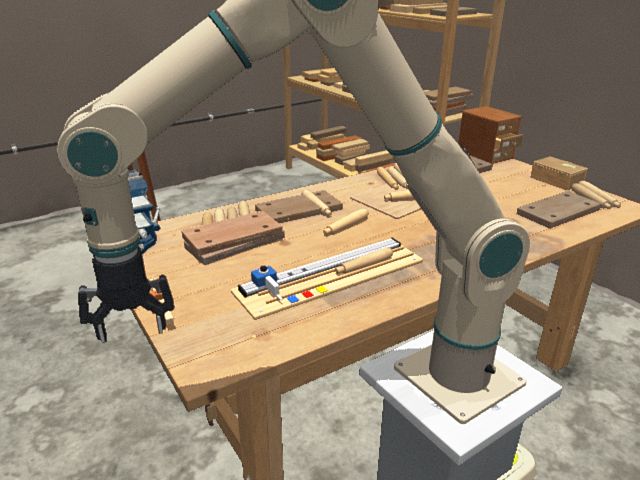

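The top view shows the jig at about (197–419, 247–318). The stop is at (229,262) with its pointer at (228,298), the tiles are blue (243,302), red (261,303) and yellow (279,304), and the leg spans 310–389. I'll enlarge this area.

```bash
python3 - <<'E'
import cv2
im=cv2.imread("pics/top0.png")
a=cv2.resize(im[240:325,190:310],None,fx=6.6,fy=6.6,interpolation=cv2.INTER_CUBIC)
b=cv2.resize(im[240:325,305:425],None,fx=6.6,fy=6.6,interpolation=cv2.INTER_CUBIC)
cv2.imwrite("pics/c1.png",a);cv2.imwrite("pics/c2.png",b)
E
```

```text
(no output)
```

View pics/c1.png

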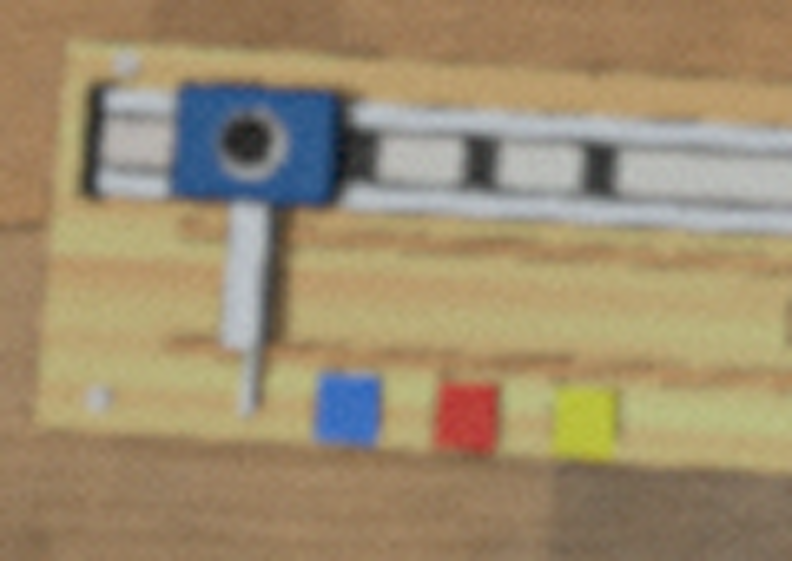

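View pics/c2.png

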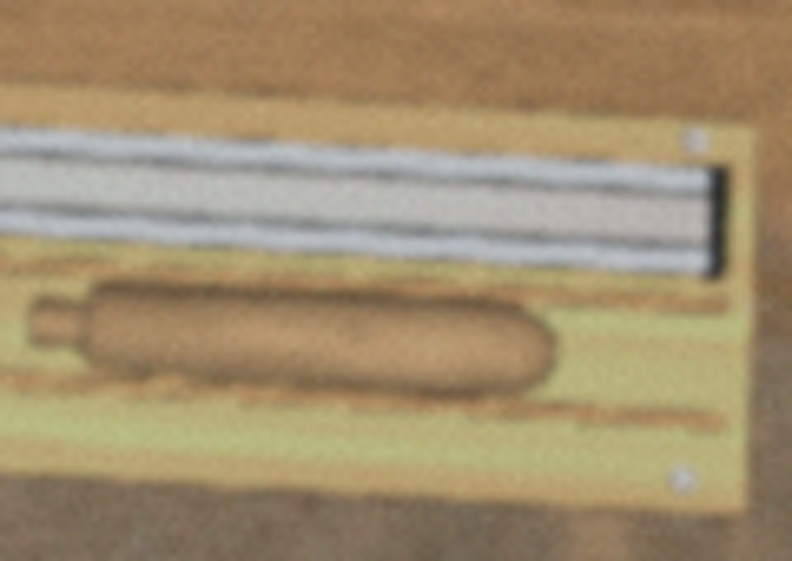

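The first crop shows the jig corners at (68,42) and (38,428), the saddle from x=178 to 338, the pointer tip near (248,405), and the red tile at (467,419) in the middle. The second shows the corners at (755,127) and (745,513), the tenon tip at (28,322), and the thick end at (555,350).

```bash
cat >h.py <<'E'
from cell import *
import numpy as np, cv2
from scipy.spatial.transform import Rotation as R
def unproj(n,uv,z):
    i=camera_info(n);T=np.array(i["T"])
    d=T[:3,:3]@[(uv[0]-i["cx"])/i["fx"],(uv[1]-i["cy"])/i["fy"],1]
    return T[:3,3]+d*(z-T[2,3])/d[2]
E
cat >m.py <<'E'
from h import *
def c(k,x,y,z): return unproj("top",((x+.5)/6.6-.5+(190 if k==1 else 305),(y+.5)/6.6-.5+240),z)
C=np.array([c(1,68,42,12),c(1,38,428,12),c(2,745,513,12),c(2,755,127,12)])
L=np.array([[75,280],[-75,280],[-75,-280],[75,-280]])
a=C[:,:2]-C[:,:2].mean(0)
th=np.arctan2((L[:,0]*a[:,1]-L[:,1]*a[:,0]).sum(),(L*a).sum())
o=C[:,:2].mean(0);Rm=np.array([[np.cos(th),-np.sin(th)],[np.sin(th),np.cos(th)]])
print("origin",o,"yaw",th);print(((C[:,:2]-o)@Rm-L).round(1))
for n,p in dict(end=(1,178,142,62),end2=(1,338,145,62),knob=(1,247,139,76),blue=(1,348,410,16),red=(1,467,419,16),yel=(1,585,424,16),ptr=(1,249,405,25),ten=(2,28,322,30),thick=(2,555,350,30),railmid=(2,717,222,28),strip1=(2,720,304,22),strip2=(2,715,422,22)).items():
    w=c(*p);print(n,w.round(1),((w[:2]-o)@Rm).round(1))
E
python3 m.py
```

```text
origin [490.3063078  -10.57495412] yaw -0.05015546623523721
[[-1.1 -1.3]
 [ 1.4 -2.6]
 [ 1.6  1.4]
 [-1.9  2.4]]
end [536.  210.6  62. ] [ 34.5 223.1]
end2 [535.3 151.6  62. ] [ 36.8 164.3]
knob [536.2 182.7  76. ] [ 36.1 195.3]
blue [438.4 152.2  16. ] [-60. 160.]
red [435.4 107.1  16. ] [-60.8 114.8]
yel [433.8  62.5  16. ] [-60.1  70.1]
ptr [440.  188.1  25. ] [-60.2 196. ]
ten [472.5 -13.7  30. ] [-17.7  -4. ]
thick [ 463.5 -211.3   30. ] [ -16.7 -201.9]
railmid [ 512.  -273.2   28. ] [  34.8 -261.2]
strip1 [ 481.4 -275.    22. ] [   4.3 -264.5]
strip2 [ 437.1 -272.4   22. ] [ -40.  -264.2]
```

```bash
cat >>h.py <<'E'
O=np.array([490.3,-10.6]);TH=-0.05
def j2w(x,y): return O+R.from_euler("z",TH).as_matrix()[:2,:2]@[x,y]
def w2j(p): return R.from_euler("z",-TH).as_matrix()[:2,:2]@(np.array(p)[:2]-O)
def delta(x,y,z,yaw=np.pi/2+TH):
    s=read_state();A=R.from_euler("xyz",s["tool_rot"]);B=R.from_euler("xyz",[np.pi,0,yaw])
    print("jig now",w2j(s["eef_pos"]).round(1),s["eef_pos"].round(1),"shift",A.inv().apply(np.r_[j2w(x,y),z]-s["eef_pos"]).round(1),"turn",(A.inv()*B).as_rotvec().round(3))
E
python3 -c "
from h import *
delta(36,262,120)"
```

```text
jig now [-307.2  609.2] [214.  613.2 230.5] shift [-427.1 -236.2  110.9] turn [-1.000e-03  1.000e-03  1.285e+00]
```

Emit:
play_rows(deltas=[-53,-30,14,0,0,0.16,0,-107,-59,28,0,0,0.32,0,-160,-89,42,0,0,0.48,0,-213,-118,55,0,0,0.64,0,-267,-148,69,0,0,0.8,0,-320,-177,83,0,0,0.96,0,-374,-207,97,0,0,1.12,0,-427,-236,111,0,0,1.285,0,-427,-236,111,0,0,1.285,0,-427,-236,111,0,0,1.285,0])

```text
clock: 1.35
eef_pos: [539.0, 250.3, 119.8]
tool_rot: [-3.14, -0.0, 1.521]
force: [0.3, 0.9, -0.4]
width: 0.6
gripper_force: 0.0
```

```bash
python3 -c "
from h import *
delta(36,262,40);print(read_state()['width'])
cv2.imwrite('pics/s1.png',get_image('wrist')[:,:,::-1])"
```

```text
jig now [ 35.6 263. ] [539.  250.3 119.8] shift [-1.   0.5 79.8] turn [-0.001 -0.     0.   ]
0.5538204743838719
```

View pics/s1.png

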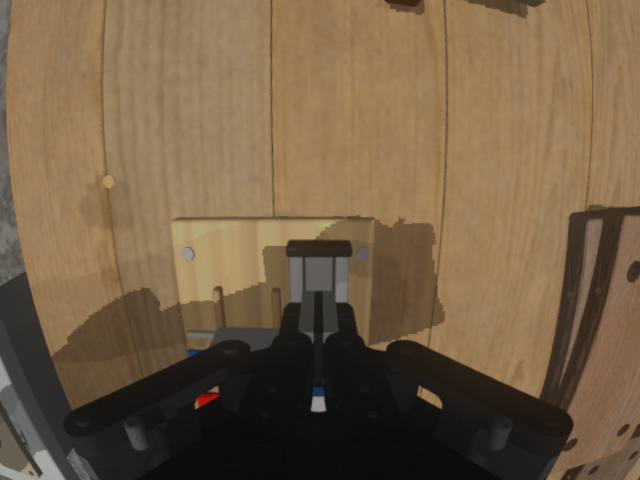

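The wrist view shows the shut fingers centred over the rail's end, near (320,250), so tool −x pushes along the rail. I'll go down and start pushing.

Emit:
play_rows(deltas=[0,0,40,0,0,0,0,0,0,79,0,0,0,0,0,0,79,0,0,0,0,-15,0,79,0,0,0,0,-22,0,79,0,0,0,0,-26,0,79,0,0,0,0,-30,0,79,0,0,0,0,-34,0,79,0,0,0,0,-38,0,79,0,0,0,0,-38,0,79,0,0,0,0])

```text
clock: 2.65
eef_pos: [538.0, 211.8, 41.4]
tool_rot: [3.141, 0.0, 1.52]
force: [1.1, 2.3, 2.4]
width: -0.1
gripper_force: 1.3
```

```bash
python3 -c "
from h import *
delta(36,156,40)"
```

```text
jig now [ 36.5 224.5] [538.  211.8  41.4] shift [-68.5  -0.5   1.4] turn [ 0.001  0.    -0.   ]
```

Emit:
play_rows(deltas=[-5,0,0,0,0,0,0,-10,0,0,0,0,0,0,-15,0,0,0,0,0,0,-19,0,0,0,0,0,0,-21,0,0,0,0,0,0])

```text
clock: 3.28
eef_pos: [535.7, 189.3, 40.9]
tool_rot: [-3.14, 0.002, 1.52]
force: [0.4, -0.8, -0.3]
width: -0.0
gripper_force: 0.0
```

Emit:
play_rows(deltas=[-1,0,0,0,0,0,0,-2,0,0,0,0,0,0,-3,0,0,0,0,0,0])

```text
clock: 3.65
eef_pos: [536.2, 187.9, 41.1]
tool_rot: [-3.141, 0.0, 1.521]
force: [-0.1, -0.2, -0.2]
width: -0.2
gripper_force: 0.0
```

Emit:
play_rows(deltas=[-1,0,0,0,0,0,0,-2,0,0,0,0,0,0,-3,0,0,0,0,0,0])

```text
clock: 4.03
eef_pos: [536.3, 186.7, 41.3]
tool_rot: [3.142, -0.002, 1.522]
force: [0.0, 4.5, -1.7]
width: -0.1
gripper_force: 2.4
```

Emit:
play_rows(deltas=[-2,0,0,0,0,0,0,-4,0,0,0,0,0,0,-6,0,0,0,0,0,0,-9,0,0,0,0,0,0])

```text
clock: 4.53
eef_pos: [536.0, 182.2, 41.4]
tool_rot: [3.141, -0.007, 1.525]
force: [1.0, 11.4, -3.4]
width: -0.1
gripper_force: 6.1
```

Emit:
play_rows(deltas=[-3,0,0,0,0,0,0,-6,0,0,0,0,0,0,-9,0,0,0,0,0,0,-12,0,0,0,0,0,0,-14,0,0,0,0,0,0,-14,0,0,0,0,0,0])

```text
clock: 5.28
eef_pos: [535.0, 161.3, 41.3]
tool_rot: [-3.141, 0.001, 1.52]
force: [-0.9, 1.8, 0.7]
width: 0.5
gripper_force: 0.9
```

```bash
python3 -c "
from h import *
delta(36,155,40)"
```

```text
jig now [ 36.  173.9] [535.  161.3  41.3] shift [-18.9  -0.    1.3] turn [-0.     0.001 -0.001]
```

Emit:
play_rows(deltas=[-4,0,0,0,0,0,0,-8,0,0,0,0,0,0,-11,0,0,0,0,0,0,-13,0,0,0,0,0,0,-13,0,0,0,0,0,0])

```text
clock: 5.9
eef_pos: [534.7, 147.6, 41.4]
tool_rot: [3.141, 0.002, 1.519]
force: [0.7, -0.2, 0.4]
width: 0.5
gripper_force: 0.0
```

Emit:
play_rows(deltas=[-1,0,0,0,0,0,0,-1.5,0,0,0,0,0,0,-1.5,0,0,0,0,0,0])

```text
clock: 6.28
eef_pos: [534.5, 147.6, 41.3]
tool_rot: [3.141, 0.0, 1.521]
force: [0.3, -0.0, -0.1]
width: -0.0
gripper_force: 0.0
```

Emit:
play_rows(deltas=[-1,0,0,0,0,0,0,-1.5,0,0,0,0,0,0,-1.5,0,0,0,0,0,0])

```text
clock: 6.65
eef_pos: [534.3, 146.3, 41.3]
tool_rot: [-3.142, -0.0, 1.521]
force: [-0.4, -0.3, -0.5]
width: -0.1
gripper_force: 0.0
```

Emit:
play_rows(deltas=[25,0,0,0,0,0,0,25,0,-50,0,0,0,0,25,0,-100,0,0,0,0,80,0,-120,0,0,0,0,140,0,-120,0,0,0,0,190,0,-120,0,0,0,0,190,0,-120,0,0,0,0])

```text
clock: 7.52
eef_pos: [542.0, 342.5, 160.7]
tool_rot: [-3.141, -0.003, 1.529]
force: [-0.2, -0.7, 0.4]
width: -0.1
gripper_force: 0.0
```

```bash
python3 -c "
from h import *
im=get_image('top')[:,:,::-1]
cv2.imwrite('pics/c3.png',cv2.resize(im[240:325,190:310],None,fx=6.6,fy=6.6,interpolation=cv2.INTER_CUBIC))
delta(-18,-245,160)"
```

```text
jig now [ 34.9 351.3] [542.7 338.5 160.7] shift [-596.   -55.5    0.6] turn [-0.001 -0.     0.004]
```

View pics/c3.png

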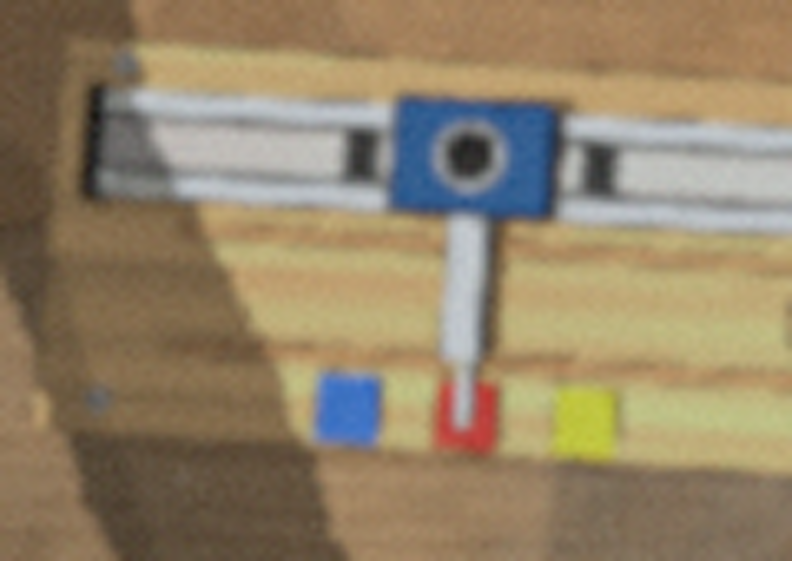

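The pointer is at (463,425) on the middle of the red tile at (467,419). The knob has moved about 80 mm, to jig y ≈ 115, so the stop has clicked in at red. Next I'll move behind the leg.

Emit:
play_rows(deltas=[-60,-6,0,0,0,0,0,-115,-11,0,0,0,0,0,-170,-17,0,0,0,0,0,-225,-22,0,0,0,0,0,-280,-27,0,0,0,0,0,-335,-32,0,0,0,0,0,-390,-37,0,0,0,0,0,-445,-43,0,0,0,0,0,-500,-48,0,0,0,0,0,-550,-52,0,0,0,0,0])

```text
clock: 8.82
eef_pos: [462.3, -214.0, 161.5]
tool_rot: [-3.141, 0.001, 1.517]
force: [1.1, 0.3, 0.2]
width: -0.1
gripper_force: 0.0
```

Emit:
play_rows(deltas=[-40,-4,0,0,0,0,0,-46,-4,0,0,0,0,0,-46,-4,0,0,0,0,0])

```text
clock: 9.2
eef_pos: [457.0, -256.8, 161.2]
tool_rot: [-3.141, -0.0, 1.519]
force: [0.8, 0.1, 1.2]
width: -0.2
gripper_force: 0.0
```

```bash
python3 -c "
from h import *
delta(-17.5,-242,26);print(read_state()['qpos'].round(2))"
```

```text
jig now [ -20.9 -247.6] [ 457.  -256.8  161.2] shift [  5.5   3.5 135.2] turn [-0.001 -0.    -0.002]
[ 0.27  0.56  0.28  1.94 -0.24  0.67  0.64]
```

Emit:
play_rows(deltas=[0,3.5,50,0,0,0,0,0,3.5,95,0,0,0,0,0,3.5,125,0,0,0,0,0,3.5,135,0,0,0,0,0,3.5,135,0,0,0,0,10,3.5,135,0,0,0,0,18,3.5,135,0,0,0,0,24,3.5,135,0,0,0,0,28,3.5,135,0,0,0,0,31,3.5,135,0,0,0,0])

```text
clock: 10.45
eef_pos: [463.2, -225.4, 26.4]
tool_rot: [3.142, 0.0, 1.521]
force: [0.5, 0.2, 0.7]
width: 0.3
gripper_force: 0.0
```

Emit:
play_rows(deltas=[3,0,0,0,0,0,0,6,0,0,0,0,0,0,9,0,0,0,0,0,0,12,0,0,0,0,0,0,15,0,0,0,0,0,0,18,0,0,0,0,0,0,21,0,0,0,0,0,0,24,0,0,0,0,0,0])

```text
clock: 11.45
eef_pos: [464.4, -201.4, 26.3]
tool_rot: [-3.142, -0.0, 1.521]
force: [0.2, -1.2, 0.9]
width: -0.2
gripper_force: 0.6
```

```bash
python3 -c "
from h import *
delta(-17.5,-101,26)
im=get_image('top')[:,:,::-1]
cv2.imwrite('pics/c4.png',cv2.resize(im[240:325,220:380],None,fx=5,fy=5,interpolation=cv2.INTER_CUBIC))"
```

```text
jig now [ -16.4 -191.9] [ 464.4 -201.4   26.3] shift [90.9 -1.1  0.3] turn [-0. -0.  0.]
```

View pics/c4.png

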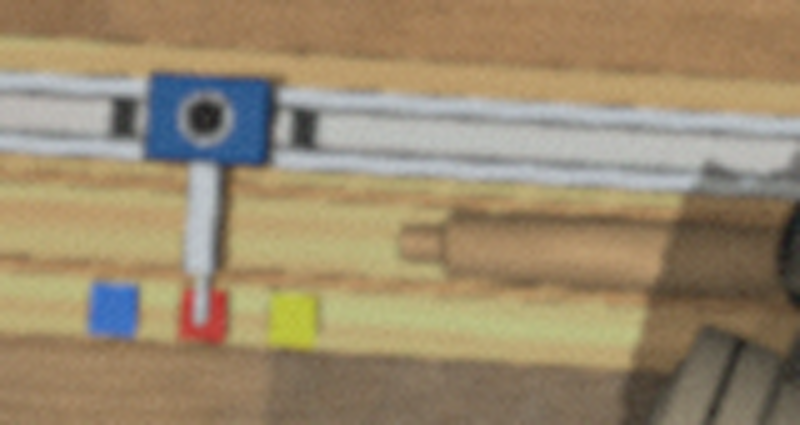

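The tenon tip is at crop (400,243), which is jig y ≈ 18, so the leg is moving straight and the stop is still at red. About 88 mm remains.

Emit:
play_rows(deltas=[4,0,0,0,0,0,0,8,0,0,0,0,0,0,12,0,0,0,0,0,0,16,0,0,0,0,0,0,20,0,0,0,0,0,0,24,0,0,0,0,0,0,28,0,0,0,0,0,0,32,0,0,0,0,0,0,36,0,0,0,0,0,0,40,0,0,0,0,0,0])

```text
clock: 12.75
eef_pos: [466.3, -161.3, 26.3]
tool_rot: [-3.141, -0.0, 1.521]
force: [0.0, -0.5, -0.8]
width: -0.1
gripper_force: 0.3
```

Emit:
play_rows(deltas=[4,0,0,0,0,0,0,8,0,0,0,0,0,0,12,0,0,0,0,0,0,16,0,0,0,0,0,0,20,0,0,0,0,0,0,24,0,0,0,0,0,0,28,0,0,0,0,0,0,32,0,0,0,0,0,0,36,0,0,0,0,0,0,38,0,0,0,0,0,0])

```text
clock: 14.0
eef_pos: [468.3, -123.4, 26.3]
tool_rot: [-3.142, -0.0, 1.521]
force: [0.4, -0.4, 0.3]
width: 0.2
gripper_force: 0.2
```

Emit:
play_rows(deltas=[1,0,0,0,0,0,0,2,0,0,0,0,0,0,2,0,0,0,0,0,0])

```text
clock: 14.38
eef_pos: [468.3, -121.7, 26.3]
tool_rot: [-3.141, -0.0, 1.521]
force: [-0.1, 1.4, 0.6]
width: 0.3
gripper_force: 0.0
```

```bash
python3 -c "
from h import *
delta(-17.5,-103,26)
im=get_image('top')[:,:,::-1]
cv2.imwrite('pics/c5.png',cv2.resize(im[250:320,220:300],None,fx=8,fy=8,interpolation=cv2.INTER_CUBIC))"
```

```text
jig now [ -16.4 -112. ] [ 468.3 -121.7   26.3] shift [ 9.  -1.1  0.3] turn [-0. -0. -0.]
```

View pics/c5.png

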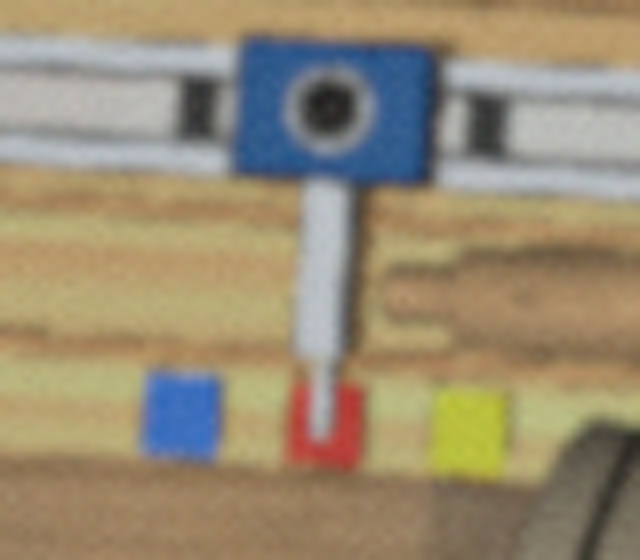

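The tenon tip is at (385,290) and the plate edge at (347,290), a gap of about 9–11 mm. I'll close it gently.

Emit:
play_rows(deltas=[2,0,0,0,0,0,0,4,0,0,0,0,0,0,6,0,0,0,0,0,0,7,0,0,0,0,0,0,7,0,0,0,0,0,0])

```text
clock: 15.05
eef_pos: [468.7, -114.5, 26.3]
tool_rot: [-3.141, -0.0, 1.521]
force: [1.8, 0.1, 0.7]
width: 0.2
gripper_force: 0.0
```

Emit:
play_rows(deltas=[1,0,0,0,0,0,0,1,0,0,0,0,0,0,1,0,0,0,0,0,0])

```text
clock: 15.42
eef_pos: [468.8, -113.7, 26.3]
tool_rot: [-3.142, -0.0, 1.521]
force: [1.0, -0.3, 0.2]
width: 0.0
gripper_force: 0.1
```

Emit:
play_rows(deltas=[1,0,0,0,0,0,0,1,0,0,0,0,0,0,1,0,0,0,0,0,0])

```text
clock: 15.8
eef_pos: [468.8, -112.6, 26.3]
tool_rot: [-3.141, -0.0, 1.521]
force: [-1.2, 0.1, -1.7]
width: 0.1
gripper_force: 0.1
```

Emit:
play_rows(deltas=[1,0,0,0,0,0,0,1,0,0,0,0,0,0,1,0,0,0,0,0,0])

```text
clock: 16.18
eef_pos: [468.9, -112.1, 26.3]
tool_rot: [3.141, 0.0, 1.521]
force: [-0.3, -1.7, -1.4]
width: -0.2
gripper_force: 1.0
```

Emit:
play_rows(deltas=[1,0,0,0,0,0,0,1,0,0,0,0,0,0,1,0,0,0,0,0,0])

```text
clock: 16.55
eef_pos: [469.1, -111.9, 26.4]
tool_rot: [3.141, 0.002, 1.52]
force: [0.3, -5.0, -0.8]
width: -0.1
gripper_force: 2.6
```

Emit:
play_rows(deltas=[0.5,0,0,0,0,0,0,0.5,0,0,0,0,0,0,0.5,0,0,0,0,0,0])

```text
clock: 16.92
eef_pos: [469.2, -111.9, 26.4]
tool_rot: [3.141, 0.002, 1.519]
force: [-0.7, -5.8, -0.8]
width: -0.1
gripper_force: 3.0
```

The leg is firmly against the stop at about 5.5 N, below the roughly 10 N that would unclick it. I'll back off.

Emit:
play_rows(deltas=[-1,0,0,0,0,0,0,-2,0,0,0,0,0,0,-4,0,0,0,0,0,0,-10,0,0,0,0,0,0,-35,0,0,0,0,0,0,-50,0,-40,0,0,0,0,-80,0,-90,0,0,0,0,-120,0,-110,0,0,0,0,-120,0,-110,0,0,0,0])

```text
clock: 18.05
eef_pos: [463.4, -234.3, 138.4]
tool_rot: [3.137, 0.003, 1.516]
force: [0.4, 0.8, 0.0]
width: -0.5
gripper_force: 0.0
```

```bash
python3 -c "
from h import *
im=get_image('top')[:,:,::-1]
cv2.imwrite('pics/c6.png',cv2.resize(im[245:320,220:340],None,fx=6.6,fy=6.6,interpolation=cv2.INTER_CUBIC))"
```

```text
(no output)
```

View pics/c6.png

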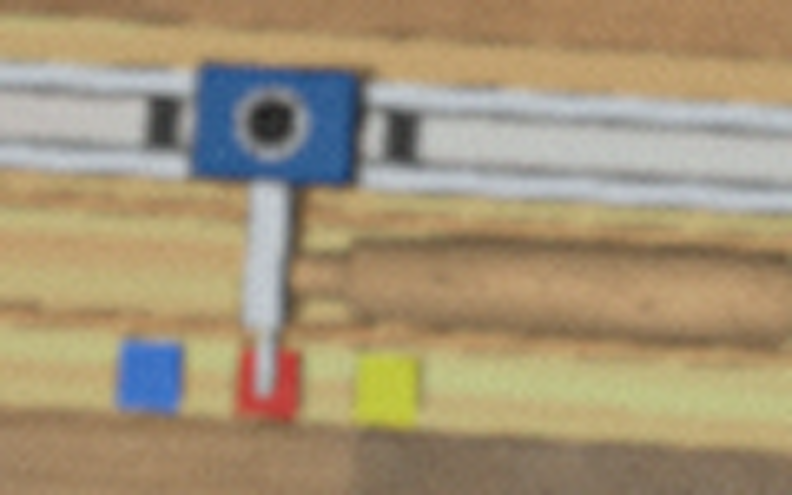

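The pointer is over red at (265,385), with the notches either side of the saddle visible. The tenon touches the plate at (293,275), and the arm is clear of everything.

```bash
python3 -c "
from cell import *
print(finish_job())"
```

```text
the job is handed in; nothing more can be done
None
```

The job is handed in: the last top view shows the stop at the red notch with the leg's tenon against it and the arm clear (about 18 s used); the click-in is judged from the push force and the pictures, and no verdict came back.

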